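# Find the flat on a sander spindle and hold the stop collar on it

### The job

The sander's drive spindle stands upright in its U-shaped guard. First pinch the spindle and turn it until your fingers sit squarely on its set-screw flat with the flat facing straight out of the guard's open side; then fetch the square block collar with the screw, lower it over the spindle with the screw over the flat, and hold it there level, about half way along the flat, drawn lightly sideways so that the screw's tip bears on the flat. Finish while still holding it like that, ready for the screw to be tightened, and leave the other things on the bench where they are.

Things in the scene. Friction and masses are not known exactly. Their poses are not given: they have to be found in the camera images.
- motor: Drive unit, fixed: base plate 150 x 150 x 10 mm, round motor 88 mm across up to 58 mm, boss 44 mm across up to 70 mm, grey U-shaped guard 140 mm wide, 3 mm thick, top 88 mm above the bench, walls at its -x, +y, -y sides (inner faces 67 mm from the axis), +x side open. Origin: centre of the underside, on the spindle's axis; z up, +x straight out of the guard's open side.
- shaft: Steel spindle, 20 mm diameter, upright on the motor's axis; turns endlessly against a small steady friction (0.06 N m), stays where left. Round from 70 to 95 mm above the bench, D-shaped with one flat from 95 to 140 mm (top 4 mm chamfered), 16 mm from flat to round back. Origin: on the axis, 115 mm above the bench, mid-flat; z up, +x points square out of the flat.
- flat: The spindle's flat face (part of the spindle). Origin: its middle, 6 mm from the axis, 115 mm above the bench; axes as the spindle's, +x square out of the face. The flat is 16 mm wide and runs from 20 mm below to 21 mm above this point; at its lower end is a step out to the full round.
- collar: Square aluminium block collar, loose, 44 (x) x 36 (y) x 24 mm high, 0.08 to 0.17 kg, lying with its bore upright. Bore 24 mm, through. Dark set screw on its +x side, 12 mm up: head 10 mm across, 8 mm proud; 5 mm square tip reaches into the bore, so it passes the D part only with the screw over the flat (1.7 mm tip clearance if centred). Origin: centre of underside, on the bore's axis; z up.
- screw_tip (a point): End face of the set screw's tip inside the bore: 7.7 mm from the bore's axis along the collar's +x, 12 mm above its underside.
- screw_head (a point): Outer end of the set screw's head: 30 mm from the bore's axis along the collar's +x, 12 mm above its underside.
- spacer: Bystander: plain round aluminium spacer ring without a screw, 42 mm outside, 24 mm bore, 24 mm high, loose on the bench. Origin: centre of the underside.
- can: Bystander: open red metal can, 100 mm across, 130 mm high, loose on the bench. Origin: centre of the underside.
- tape: Bystander: roll of green tape lying flat, 104 mm across, 24 mm high, loose. Origin: centre of the underside.
- hexkey: Bystander: L-shaped steel hex key lying flat, 120 mm long arm along its x and 30 mm short arm at its +x end, 8 mm thick, loose. Origin: under the middle of the long arm.
Mind the look-alikes: they are no part of the job. What is shaped like the collar but green or pink is not meant. What is shaped like the motor but purple is not meant.

How it is judged:
By the outcome, as a careful person would: the job done as asked, in the order asked, and still so for the second after the job is handed in, while the arm keeps its last pose, push and grip.
It also fails if it takes over 72 s, if anything falls off the work surface, if the arm or the gripper's body presses on something with over 40 N, if the wrist force passes 120 N, or if a joint passes its speed limit or range.

### The arm

A 7-joint arm with a two-finger parallel gripper is mounted at the origin on the work surface. World frame = base frame: x ahead of the robot, y to its left, z up, the work surface at z = 0. Lengths are in m, angles in rad, forces in N, time in s.
With the tool pointing down it reaches from about 0.4 to 0.85 m from the base axis. Payload 10.4 kg.
Tool frame: the origin (TCP) lies at the very end of the fingers, on their centre line; the grasp point (between the pads) lies 19 mm behind it (grip_point_offset is the distance from the TCP to the grasp point, in m); z points along the fingers, y is the line along which they close (so a half turn about z gives the same grasp; the last joint's range is limited). The gripper opens to 87 mm and grips with 3 to 60 N. Pads are 19 mm wide; open, the fingers measure 117 mm over their backs; the gripper's body (75 mm by 190 mm) begins 51 mm behind the grasp point.
Start: joints at [-1.267, 0.332, -0.065, 1.46, 0.022, 1.35, -0.088], TCP at [0.201, 0.592, 0.223] pointing down, gripper open.
Joint ranges: [-2.6, 2.6], [-0.5, 2.12], [-1.47, 1.34], [0.16, 2.42], [-1.27, 4.41], [0.06, 2.06], [-2.6, 2.6]. Speed limits (rad/s): [2.22, 2.22, 2.79, 2.79, 3.14, 3.14, 3.14].

### API

Orientations are given as a unit quaternion [x, y, z, w].
In Python, from bench import * gives the robot as it stands.
- The arm moves only by the tool play_rows, never from a script. Its argument "increments" is text: rows parted by semicolons, each of 7 numbers parted by spaces: the turn, a rotation vector about the tool's x, y, z in rad, then the shift along the tool's x, y, z in m, then the opening, from 0 (shut) to 1 (fully open). A call has 1 to 8 rows; each row is the pose to reach, as a shift and turn from the pose commanded when the call began, along the tool's axes at that moment; what a row does not reach only later rows make up. A row lasts 1/10 s, in which the tool goes at most 50 mm and 8.59 degrees, less where a joint would pass 70% of its speed; a pose out of reach is approached as far as the arm can. A call with a gripper value outside its range is refused whole. The fingers move at their own pace and stop on an object; "grip_force" is the grip in N (left out, the last holds). Time passes only in rows, so rows that repeat a pose let the fingers close. It gives the time, the measured TCP pose, the force, the opening and the grip force at its end, in the units of the state.
- read_state(): the state, without advancing time (a new reading comes with each control period).
- camera(name): name is "scene" or "top" or "wrist"; returns a dict with "color" (400x640x3 uint8, red, green, blue), "fx", "fy", "cx", "cy" (pixels), "camera_from_world" (4x4, takes a point from world to camera coordinates); the wrist camera has in their place "mount" (4x4, takes a point from camera to tool coordinates, whose origin is the TCP and whose axes are the flange's). Camera axes: x right, y down, z forward; pixel columns grow to the right and rows downward; lengths in m; the calibration is good to about 2 mm. A picture is of the moment at which its call begins: read the wrist's pose just before it. There is no depth.
- close_job(): hands the job in; it is judged then, once.
The state is a dict: "time": time; "joint_positions": joint angles; "joint_vel": joint speeds; "joint_torque": joint torques, N m; "ee_pos": TCP position; "eef_rot": TCP orientation; "ft_force": force on the tool from outside, world axes, zero at the start; "torque": the same for the moment, N m; "width": finger opening in m; "grip_force": force on a finger pad.
Only numpy, scipy, OpenCV 4.12 (cv2) and the standard library are available. Lean on these libraries where they do the work, as an engineer would, in place of code of your own. Each camera call takes 0.05 s, during which the arm holds its last target. There are 200 camera calls.

## Working session

There is one attempt and no reset: what is moved stays moved. The work goes in short steps, Python scripts to look and compute and a tool call to move; the robot and the scene stay as the last step left them, time stands still between calls to the robot, and variables do not carry over. Pictures are saved under pics/ and viewed, at most 10 in all, crops included, and the job is handed in when it is done.

Besides the shell and the picture viewer there is one more tool, called after "Request:" as name(argument=value, ...) on one line, values as JSON. play_rows: Moves the arm, as the interface text tells. Its arguments: {"type":"object","properties":{"increments":{"type":"string"},"grip_force":{"type":"number"}},"required":["increments"]}

```bash
mkdir -p pics; ls; python3 - <<'E'
from bench import *
import cv2, json, numpy as np
s=read_state(); print({k:np.round(v,4).tolist() for k,v in s.items()})
for n in ("scene","top","wrist"):
    c=camera(n); cv2.imwrite(f"pics/{n}0.png",c["color"][:,:,::-1])
    print(n,[round(float(c[k]),2) for k in("fx","fy","cx","cy")], np.round(c.get("camera_from_world",c.get("mount")),4).tolist())
E
```

```text
pics
{'time': 0.0, 'joint_positions': [-1.2666, 0.3329, -0.0647, 1.4609, 0.0216, 1.3499, -0.0885], 'joint_vel': [0.0013, 0.0008, 0.0003, -0.0004, 0.0012, 0.0016, 0.0], 'joint_torque': [-0.0006, -62.3229, 0.0244, -38.9921, -0.0614, 0.0394, 0.0002], 'ee_pos': [0.2005, 0.5915, 0.2217], 'eef_rot': [0.1627, 0.9867, -0.0007, -0.0001], 'ft_force': [-0.5795, 0.3021, 0.1774], 'torque': [-0.0276, -0.0141, -0.0108], 'grip_force': 0.0, 'width': 0.0872}
scene [480.11, 480.11, 319.71, 192.98] [[-0.5719, 0.8203, 0.0046, 0.3571], [0.626, 0.4401, -0.6437, -0.2466], [-0.5301, -0.3652, -0.7653, 1.5126], [0.0, 0.0, 0.0, 1.0]]
top [437.52, 437.52, 320.52, 197.3] [[-0.0141, -0.9998, 0.0149, -0.053], [-0.9825, 0.0111, -0.1859, 0.5644], [0.1857, -0.0173, -0.9825, 1.0384], [0.0, 0.0, 0.0, 1.0]]
wrist [279.18, 279.18, 323.32, 201.68] [[0.0002, -0.9635, -0.2677, 0.0742], [1.0, 0.0001, 0.0003, 0.0006], [-0.0003, -0.2677, 0.9635, -0.1625], [0.0, 0.0, 0.0, 1.0]]
```

View pics/scene0.png

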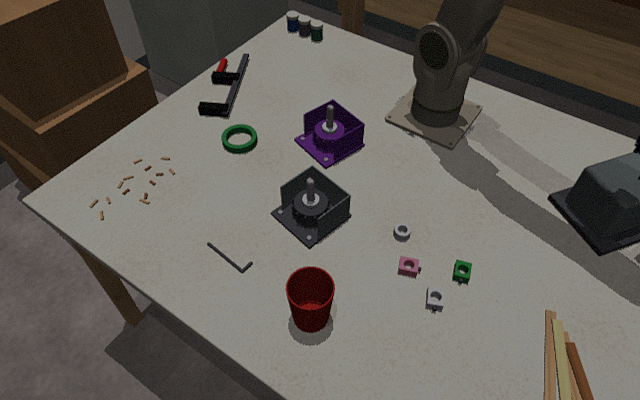

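View pics/top0.png

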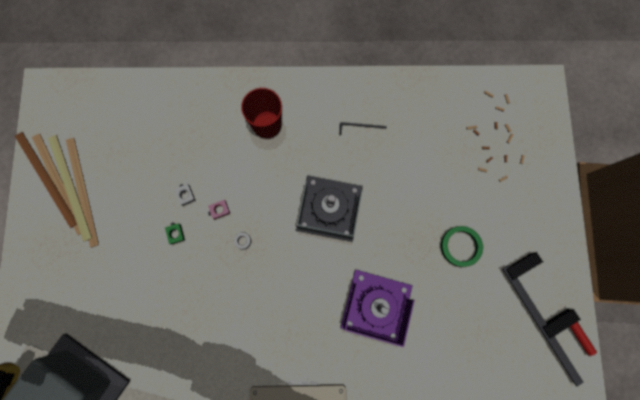

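The scene view shows the grey motor at (312,205), the silver collar at (435,298), the pink one at (408,266), the green one at (462,270) and the spacer at (402,232). In the top view the motor is at (330,208), the collar at (186,194) and the spacer at (243,241). I'll zoom in next.

```bash
python3 - <<'E'
import cv2, numpy as np
s=cv2.imread("pics/scene0.png"); t=cv2.imread("pics/top0.png")
def crop(im,x,y,w,h,W=400,H=300):
    c=cv2.resize(im[y:y+h,x:x+w],(W,H),interpolation=cv2.INTER_CUBIC); return np.clip(c*1.6,0,255).astype(np.uint8)
a=np.hstack([crop(s,262,160,100,75+15),crop(s,400,275,80,60)])
b=np.hstack([crop(t,280,165,100,75),crop(t,160,170,60,45)])
cv2.imwrite("pics/crops0.png",np.vstack([a,b]))
E
cat > h.py <<'E'
import numpy as np, cv2
from scipy.spatial.transform import Rotation as R
from bench import *
def grab(n):
    s=read_state(); c=camera(n)
    K=np.array([[c["fx"],0,c["cx"]],[0,c["fy"],c["cy"]],[0,0,1.]])
    if n=="wrist":
        T=np.eye(4); T[:3,:3]=R.from_quat(s["eef_rot"]).as_matrix(); T[:3,3]=s["ee_pos"]
        W=T@np.array(c["mount"])
    else: W=np.linalg.inv(np.array(c["camera_from_world"]))
    return c["color"][:,:,::-1].copy(),K,W,s
def ray(K,W,uv):
    d=W[:3,:3]@np.linalg.solve(K,np.array([uv[0],uv[1],1.])); return W[:3,3],d
def onz(K,W,uv,z):
    o,d=ray(K,W,uv); return o+d*(z-o[2])/d[2]
def proj(K,W,p):
    q=np.linalg.inv(W)@np.append(p,1); q=K@q[:3]; return q[:2]/q[2]
E
```

```text
(no output)
```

View pics/crops0.png

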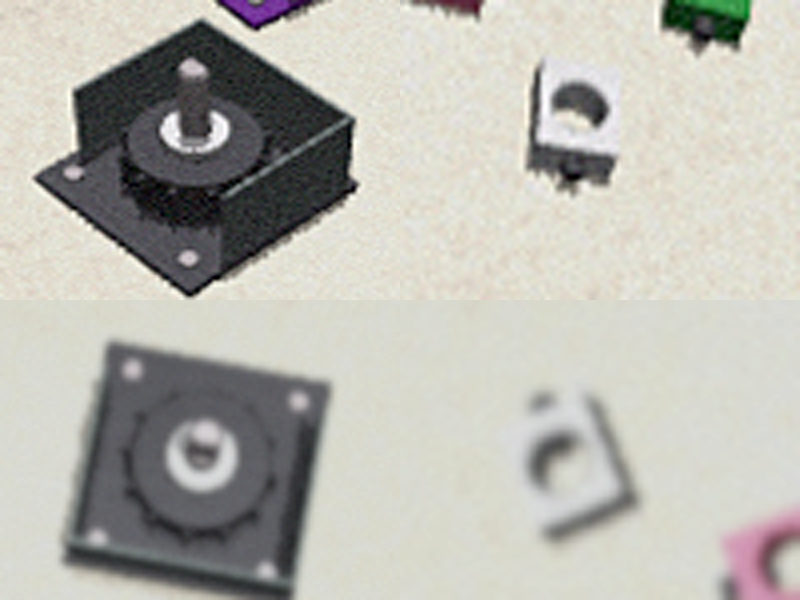

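The motor's open side points toward image-up in the top view, which is roughly world +x. The collar's screw is at its upper left there, around (184,183). Next I'll compute the poses.

```bash
python3 - <<'E'
from h import *
im,K,W,s=grab("top")
g=lambda a,b,x0,y0,sc:(x0+a/sc,y0+(b-300)/sc)
m=[onz(K,W,g(a,b,280,165,4),.01) for a,b in((108,340),(330,383))]
b=[onz(K,W,g(a,b,280,165,4),.012) for a,b in((132,369),(299,401),(97,537),(266,571))]
print(np.round(m,4),np.round(b,4)); y=(b[0]-b[1])+(b[2]-b[3]); x=(b[0]-b[2])+(b[1]-b[3])
print("motor c",np.mean(b,0),np.degrees([np.arctan2(-y[0],y[1]),np.arctan2(x[1],x[0])]))
print("spindle top",onz(K,W,g(207,435,280,165,4),.14))
# collar: bright blob
sc=400/60
roi=im[170:215,160:212]; gr=cv2.cvtColor(roi,cv2.COLOR_BGR2HSV)
P=[onz(K,W,g(a-400,b,160,170,sc),z) for a,b,z in((562,462,.024),(543,402,.012))]
print("collar bore, screw",np.round(P,4), np.degrees(np.arctan2(*(P[1]-P[0])[1::-1])))
E
```

```text
[[ 0.6317 -0.0263  0.01  ]
 [ 0.6013 -0.171   0.01  ]] [[ 0.6116 -0.0418  0.012 ]
 [ 0.5891 -0.1502  0.012 ]
 [ 0.5017 -0.0182  0.012 ]
 [ 0.4785 -0.126   0.012 ]]
motor c [ 0.54524155 -0.08406711  0.012     ] [-11.9298882  -12.25308323]
spindle top [ 0.54357997 -0.0843348   0.14      ]
collar bore, screw [[0.5809 0.2872 0.024 ]
 [0.6072 0.2992 0.012 ]] 24.490455033235612
```

```bash
cat >> h.py <<'E'
def goto(p,yaw,s=None):
    "increment (tool axes) to TCP p, tool pointing down with y axis at world angle yaw deg (mod 180 by caller)"
    s=s or read_state(); R0=R.from_quat(s["eef_rot"]); a=np.radians(yaw)
    y=np.array([np.cos(a),np.sin(a),0]); z=np.array([0,0,-1.]); T=np.column_stack([np.cross(y,z),y,z])
    rv=(R0.inv()*R.from_matrix(T)).as_rotvec(); d=R0.inv().apply(np.array(p)-s["ee_pos"])
    print("inc",np.round(rv,4),np.round(d,4),"yaw now",round(np.degrees(np.arctan2(*R0.as_matrix()[1::-1,1])),2))
E
python3 - <<'E'
from h import *
goto([.5445,-.084,.26],-12.1)
E
```

```text
inc [-7.0000e-04  7.0000e-04  1.4552e+00] [-0.5426 -0.5296 -0.0375] yaw now 71.28
```

Request:
play_rows(increments="0 0 1.4552 -0.5426 -0.5296 -0.0375 1;0 0 1.4552 -0.5426 -0.5296 -0.0375 1;0 0 1.4552 -0.5426 -0.5296 -0.0375 1;0 0 1.4552 -0.5426 -0.5296 -0.0375 1;0 0 1.4552 -0.5426 -0.5296 -0.0375 1;0 0 1.4552 -0.5426 -0.5296 -0.0375 1;0 0 1.4552 -0.5426 -0.5296 -0.0375 1;0 0 1.4552 -0.5426 -0.5296 -0.0375 1")

```text
time: 1.0
ee_pos: [0.3823, 0.2339, 0.2425]
eef_rot: [0.694, 0.72, 0.0, -0.0]
ft_force: [0.6, -0.1, 0.3]
width: 0.087
grip_force: 0.0
```

```bash
python3 - <<'E'
from h import *
goto([.5445,-.084,.26],-12.1)
E
```

```text
inc [ 1.000e-04 -7.000e-04  2.491e-01] [-0.3238  0.15   -0.0177] yaw now 2.17
```

Request:
play_rows(increments="0 0 0.249 -0.3238 0.15 -0.0177 1;0 0 0.249 -0.3238 0.15 -0.0177 1;0 0 0.249 -0.3238 0.15 -0.0177 1;0 0 0.249 -0.3238 0.15 -0.0177 1;0 0 0.249 -0.3238 0.15 -0.0177 1;0 0 0.249 -0.3238 0.15 -0.0177 1;0 0 0.249 -0.3238 0.15 -0.0177 1;0 0 0.249 -0.3238 0.15 -0.0177 1")

```text
time: 1.8
ee_pos: [0.5468, -0.0873, 0.2602]
eef_rot: [0.778, 0.628, -0.001, 0.001]
ft_force: [-0.7, -0.3, 0.7]
width: 0.0868
grip_force: 0.0
```

```bash
python3 - <<'E'
from h import *
im,K,W,s=grab("wrist"); cv2.imwrite("pics/w1.png",im)
print(s["ee_pos"],s["joint_positions"],s["ft_force"]); goto([.5445,-.084,.26],-12.1,s)
p=proj(K,W,[.5445,-.084,.14]); print(p, proj(K,W,[.5445,-.084,.07]))
x,y=[int(np.clip(v-o,0,m)) for v,o,m in((p[0],50,540),(p[1],37,325))]
big=cv2.resize(im[y:y+75,x:x+100],(800,600),interpolation=cv2.INTER_CUBIC); print(x,y)
cv2.imwrite("pics/w1c.png",np.vstack([cv2.resize(im,(480,300)),np.clip(cv2.resize(big,(480,300))*1.4,0,255).astype(np.uint8)]))
E
```

```text
[ 0.54676089 -0.08726559  0.26020507] [-0.53125703  0.1675997   0.688906    1.62863182 -0.10525449  1.38289047
 -0.04176463] [-0.71718912 -0.33794391  0.72120594]
inc [ 0.0014  0.0028 -0.0009] [ 0.0027 -0.0029  0.0002] yaw now -12.15
[321.2626463  194.64605007] [321.60336808 181.22526137]
271 157
```

View pics/w1c.png

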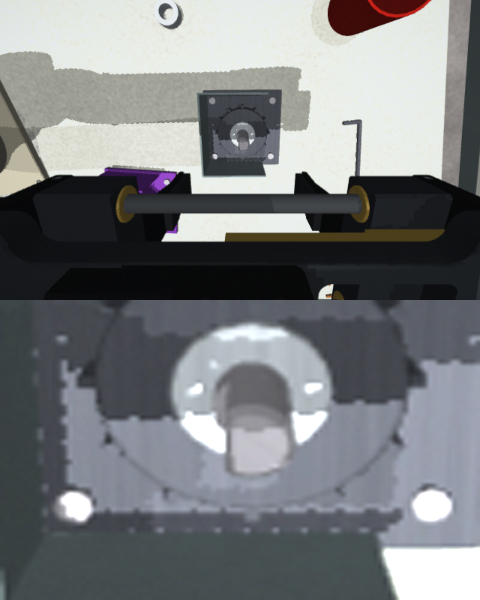

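The wrist view shows the spindle top at about (325,194). The guard's back wall is on the left and the open side is on the right. I'll look more closely at the D.

```bash
python3 - <<'E'
import cv2,numpy as np
im=cv2.imread("pics/w1.png"); c=im[165:210,300:350]
cv2.imwrite("pics/w1d.png",np.clip(cv2.resize(c,(600,540),interpolation=cv2.INTER_CUBIC)*1.3,0,255).astype(np.uint8))
E
```

```text
(no output)
```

View pics/w1d.png

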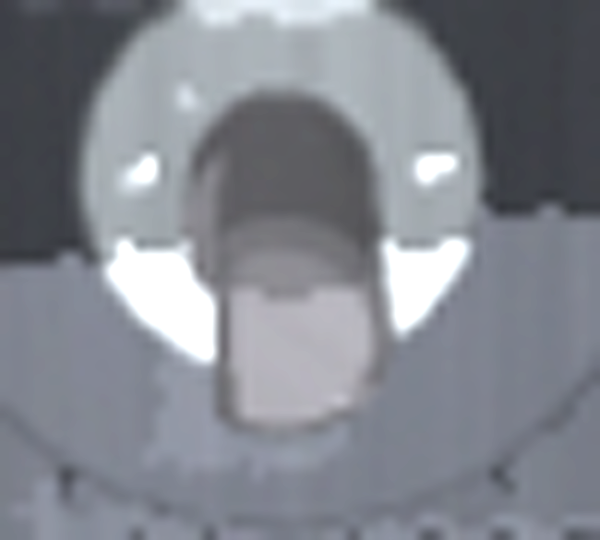

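The flat faces image-left (its straight edge is at x≈225 in the crop), i.e. towards the guard's back wall. It has to turn about 180°, which takes two regrips given the J7 range.

```bash
python3 - <<'E'
from h import *
im,K,W,s=grab("wrist")
print(onz(K,W,(323.5,179.6),.07), onz(K,W,(300+305/12,165+355/12),.14))
a=np.radians(-12.1); 
# bolt heads by brightness in both static + wrist
g=cv2.cvtColor(im,cv2.COLOR_BGR2GRAY)
for dx in(.055,-.055):
  for dy in(.055,-.055):
    q=proj(K,W,[.5445+dx*np.cos(a)-dy*np.sin(a),-.084+dx*np.sin(a)+dy*np.cos(a),.012]).astype(int)
    r=g[q[1]-7:q[1]+8,q[0]-7:q[0]+8]; t=(r>200).astype(np.uint8); M=cv2.moments(t,True)
    if M["m00"]: uv=(q[0]-7+M["m10"]/M["m00"],q[1]-7+M["m01"]/M["m00"]); print(dx,dy,M["m00"],uv,onz(K,W,uv,.012))
E
```

```text
[ 0.54686126 -0.08033338  0.07      ] [ 0.54834674 -0.08278145  0.14      ]
0.055 -0.055 39.0 (np.float64(361.02564102564105), np.float64(209.02564102564102)) [ 0.59131044 -0.14852142  0.012     ]
-0.055 -0.055 24.0 (np.float64(286.9583333333333), np.float64(209.29166666666666)) [ 0.47985504 -0.12512637  0.012     ]
```

```bash
python3 - <<'E'
from h import *
goto([.5482,-.0829,.1],-12.0)
E
```

```text
inc [-0.0005  0.0011  0.0012] [0.0004 0.0023 0.1597] yaw now -11.93
```

Request:
play_rows(increments="0 0 0.001 0.0004 0.0023 0.04 1;0 0 0.001 0.0004 0.0023 0.08 1;0 0 0.001 0.0004 0.0023 0.12 1;0 0 0.001 0.0004 0.0023 0.1597 1;0 0 0.001 0.0004 0.0023 0.1597 0.6;0 0 0.001 0.0004 0.0023 0.1597 0.4;0 0 0.001 0.0004 0.0023 0.1597 0.32;0 0 0.001 0.0004 0.0023 0.1597 0.32", grip_force=10)

```text
time: 2.7
ee_pos: [0.5495, -0.0808, 0.1024]
eef_rot: [0.776, 0.631, 0.001, 0.001]
ft_force: [-0.4, -0.5, 0.5]
width: 0.0625
grip_force: 0.0
```

```bash
python3 - <<'E'
from h import *
im,K,W,s=grab("wrist"); print(s["width"],s["ft_force"],s["ee_pos"]); goto([.5482,-.0829,.1],-12.0,s)
ims=[np.clip(cv2.resize(im[160:310,220:420],(600,450))*1.4,0,255).astype(np.uint8)]
cv2.imwrite("pics/w2.png",ims[0])
E
```

```text
0.06245910595954223 [-0.38759563 -0.51680713  0.46602848] [ 0.54953828 -0.08076499  0.10239317]
inc [ 0.0031 -0.0013  0.0039] [-0.0024 -0.0009  0.0024] yaw now -11.78
```

View pics/w2.png

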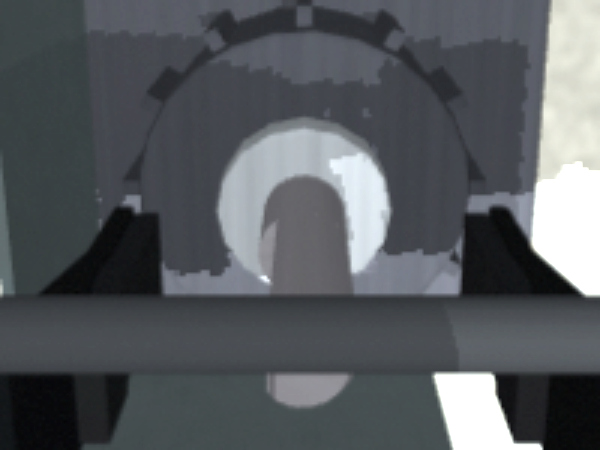

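The D is centred between the fingers (x≈311 of 161..462), with the flat on the left and the step visible below it. Closing now.

Request:
play_rows(increments="0 0 0 -0.001 0 0.001 0.25;0 0 0 -0.001 0 0.001 0.1;0 0 0 -0.001 0 0.001 0;0 0 0 -0.001 0 0.001 0;0 0 0 -0.001 0 0.001 0;0 0 0 -0.001 0 0.001 0;0 0 0 -0.001 0 0.001 0;0 0 0 -0.001 0 0.001 0", grip_force=15)

```text
time: 3.55
ee_pos: [0.5495, -0.0824, 0.0995]
eef_rot: [0.776, 0.631, 0.001, 0.001]
ft_force: [7.9, -1.4, -5.7]
width: 0.0156
grip_force: 15.0
```

```bash
python3 - <<'E'
from h import *
s=read_state(); print(s["width"],s["ft_force"],s["torque"],s["ee_pos"],s["grip_force"]); goto([.5482,-.0829,.1],-12.0,s)
E
```

```text
0.015602628693757939 [ 7.86117619 -1.4428534  -5.73110532] [-0.43699465 -1.50880876 -0.03528169] [ 0.54948301 -0.08235772  0.09947379] 14.998907921180944
inc [0.0032 0.0003 0.0034] [-0.0008 -0.0011 -0.0005] yaw now -11.8
```

Request:
play_rows(increments="0 0 0 0 0.001 0 0;0 0 0 0 0.001 0 0;0 0 0 0 0.001 0 0")

```text
time: 3.85
ee_pos: [0.5494, -0.0823, 0.0994]
eef_rot: [0.776, 0.631, 0.0, 0.0]
ft_force: [3.7, -0.8, -2.0]
width: 0.0157
grip_force: 15.0
```

Request:
play_rows(increments="0 0 0.145 -0.0003 0.0009 0 0;0 0 0.29 -0.0006 0.0008 0 0;0 0 0.435 -0.0008 0.0007 0 0;0 0 0.58 -0.0011 0.0006 0 0;0 0 0.725 -0.0013 0.0004 0 0;0 0 0.87 -0.0015 0.0002 0 0;0 0 1.015 -0.0017 0 0 0;0 0 1.16 -0.0018 -0.0003 0 0", grip_force=20)

```text
time: 4.65
ee_pos: [0.5491, -0.085, 0.0995]
eef_rot: [0.995, 0.099, 0.001, 0.001]
ft_force: [7.1, -5.5, -5.8]
width: 0.0151
grip_force: 20.0
```

```bash
python3 - <<'E'
from h import *
s=read_state(); print(s["width"],s["ft_force"],s["torque"],s["ee_pos"],s["joint_positions"]); goto([.5471,-.0839,.1],-102.0,s)
E
```

```text
0.015090685609669635 [ 7.09842735 -5.52875292 -5.77290307] [-1.0992004  -1.42356223  0.08367734] [ 0.54911212 -0.08497998  0.09948663] [-0.65286487  0.37964471  0.87434798  1.83224157 -0.32704882  1.07932854
 -1.02945754]
inc [ 0.0015 -0.0021  0.4078] [-0.0018 -0.0015 -0.0005] yaw now -78.63
```

Request:
play_rows(increments="0 0 0.14 0 0.001 0 0;0 0 0.28 -0.0005 0.0015 0 0;0 0 0.408 -0.0009 0.0017 0 0;0 0 0.408 -0.0009 0.0017 0 0;0 0 0.408 -0.0009 0.0017 0 0")

```text
time: 5.15
ee_pos: [0.5484, -0.0855, 0.0995]
eef_rot: [0.995, -0.099, 0.001, -0.0]
ft_force: [5.4, 0.4, -1.5]
width: 0.0158
grip_force: 20.0
```

```bash
python3 - <<'E'
from h import *
s=read_state(); print(s["width"],s["ft_force"],s["torque"],s["ee_pos"],s["joint_positions"][-1]); goto([.5468,-.0854,.1],-102.0,s)
E
```

```text
0.01575480731338913 [ 5.41910177  0.39175394 -1.52854171] [ 0.03153502 -1.06404046 -0.10036605] [ 0.54837251 -0.08554889  0.09945685] -1.3826834124624816
inc [-0.0002 -0.0011  0.0104] [-0.0016  0.0002 -0.0005] yaw now -101.41
```

Request:
play_rows(increments="0 0 0 0 0 0 0.5;0 0 0 0 0 0 0.5;0 0 0 0 0 0 0.5;0 0 -0.7 0 0 0 0.5;0 0 -0.7 0 0 0 0.5;0 0 -0.7 0 0 0 0.5;0 0 -0.7 0 0 0 0.5;0 0 -0.7 0 0 0 0.5")

```text
time: 5.95
ee_pos: [0.5474, -0.0859, 0.0992]
eef_rot: [0.968, 0.249, -0.0, -0.0]
ft_force: [0.4, -0.5, 0.4]
width: 0.0436
grip_force: 0.0
```

Request:
play_rows(increments="0 0 -1.16 0 0 0 0.5;0 0 -1.16 0 0 0 0.5;0 0 -1.16 0 0 0 0.5;0 0 -1.16 0 0 0 0.5;0 0 -1.16 0 0 0 0.5;0 0 -1.16 0 0 0 0.5;0 0 -1.16 0 0 0 0.5;0 0 -1.16 0 0 0 0.5")

```text
time: 6.75
ee_pos: [0.5474, -0.0859, 0.0992]
eef_rot: [0.674, 0.739, -0.0, -0.0]
ft_force: [-0.5, -0.0, 0.4]
width: 0.0434
grip_force: 0.0
```

Request:
play_rows(increments="0 0 -1.16 0 0 0 0.5;0 0 -1.16 0 0 0 0.5;0 0 -1.16 0 0 0 0.5;0 0 -1.16 0 0 0 0.5;0 0 -1.16 0 0 0 0.5;0 0 -1.16 0 0 0 0.5;0 0 -1.16 0 0 0 0.5;0 0 -1.16 0 0 0 0.5")

```text
time: 7.55
ee_pos: [0.5474, -0.086, 0.0991]
eef_rot: [0.158, 0.987, -0.0, -0.0]
ft_force: [-0.1, -0.3, 0.1]
width: 0.0436
grip_force: 0.0
```

```bash
python3 - <<'E'
from h import *
s=read_state(); print(s["width"],s["ft_force"],s["ee_pos"],s["joint_positions"][-1]); goto([.5468,-.0854,.1],78.6,s)
E
```

```text
0.04359004975650887 [-0.1134623  -0.29291965  0.1036069 ] [ 0.54738317 -0.08595191  0.09912835] 1.4326834098836099
inc [-1.000e-04 -8.000e-04 -1.191e-01] [ 0.0007  0.0003 -0.0009] yaw now 71.78
```

Request:
play_rows(increments="0 0 -0.12 0.0006 0.0003 -0.0007 0.5;0 0 -0.12 0.0006 0.0003 -0.0007 0.3;0 0 -0.12 0.0006 0.0003 -0.0007 0;0 0 -0.12 0.0006 0.0003 -0.0007 0;0 0 -0.12 0.0006 0.0003 -0.0007 0;0 0 -0.12 0.0006 0.0003 -0.0007 0;0 0 -0.12 0.0006 0.0003 -0.0007 0", grip_force=20)

```text
time: 8.25
ee_pos: [0.5473, -0.0853, 0.0999]
eef_rot: [0.102, 0.995, 0.0, -0.0]
ft_force: [0.4, 0.3, -0.1]
width: 0.0155
grip_force: 20.0
```

```bash
python3 - <<'E'
from h import *
s=read_state(); print(s["width"],s["ft_force"],s["torque"],s["ee_pos"],s["joint_positions"][-1]); goto([.5468,-.0854,.1],78.6,s)
E
```

```text
0.01547137684616109 [ 0.35550414  0.32712052 -0.14296756] [-0.04191682 -0.0023992  -0.08404628] [ 0.54729975 -0.08529998  0.09993833] 1.5389861742109443
inc [ 0.0001 -0.0002 -0.0064] [ 0.0005 -0.0002 -0.0001] yaw now 78.24
```

Request:
play_rows(increments="0 0 0.145 0.0003 0 0 0;0 0 0.29 0.0006 0.0001 0 0;0 0 0.435 0.0008 0.0002 0 0;0 0 0.58 0.0011 0.0003 0 0;0 0 0.725 0.0013 0.0005 0 0;0 0 0.87 0.0015 0.0007 0 0;0 0 1.015 0.0017 0.0009 0 0;0 0 1.16 0.0018 0.0012 0 0")

```text
time: 9.05
ee_pos: [0.5456, -0.0841, 0.0999]
eef_rot: [0.633, 0.774, -0.0, -0.0]
ft_force: [-0.4, -1.8, 0.2]
width: 0.0155
grip_force: 20.0
```

```bash
python3 - <<'E'
from h import *
s=read_state(); print(s["width"],s["ft_force"],s["torque"],s["ee_pos"],s["joint_positions"][-1]); goto([.5454,-.083,.1],-12.0,s)
E
```

```text
0.01548556889467068 [-0.38279131 -1.77954968  0.17220077] [-0.37125767  0.21595878  0.11116341] [ 0.54560191 -0.08410535  0.09992122] 0.4224697662840389
inc [-4.000e-04  4.000e-04  4.091e-01] [ 0.0011  0.     -0.0001] yaw now 11.44
```

Request:
play_rows(increments="0 0 0.14 0.0003 0 0 0;0 0 0.28 0.0006 0.0001 0 0;0 0 0.409 0.0008 0.0002 0 0;0 0 0.409 0.0008 0.0002 0 0;0 0 0.409 0.0008 0.0002 0 0;0 0 0.409 0.0008 0.0002 0 0")

```text
time: 9.65
ee_pos: [0.5455, -0.0834, 0.0999]
eef_rot: [0.774, 0.633, -0.0, -0.0]
ft_force: [-4.2, -2.4, 2.2]
width: 0.0159
grip_force: 20.0
```

```bash
python3 - <<'E'
from h import *
im,K,W,s=grab("wrist"); cv2.imwrite("pics/w3.png",im)
print(s["width"],s["ft_force"],s["torque"],s["ee_pos"],s["joint_positions"][-1]); goto([.5454,-.083,.1],-12.0,s)
cv2.imwrite("pics/w3v.png",np.clip(cv2.resize(im[20:320,120:520],(800,600))*1.4,0,255).astype(np.uint8))
E
```

```text
0.015919767687172157 [-4.22595426 -2.4062272   2.20610632] [-0.7003526   0.85904292 -0.05501395] [ 0.54547896 -0.08337617  0.0999179 ] 0.04273758668806273
inc [-0.0006  0.0003  0.0089] [ 0.0004 -0.0002 -0.0001] yaw now -11.49
```

View pics/w3v.png

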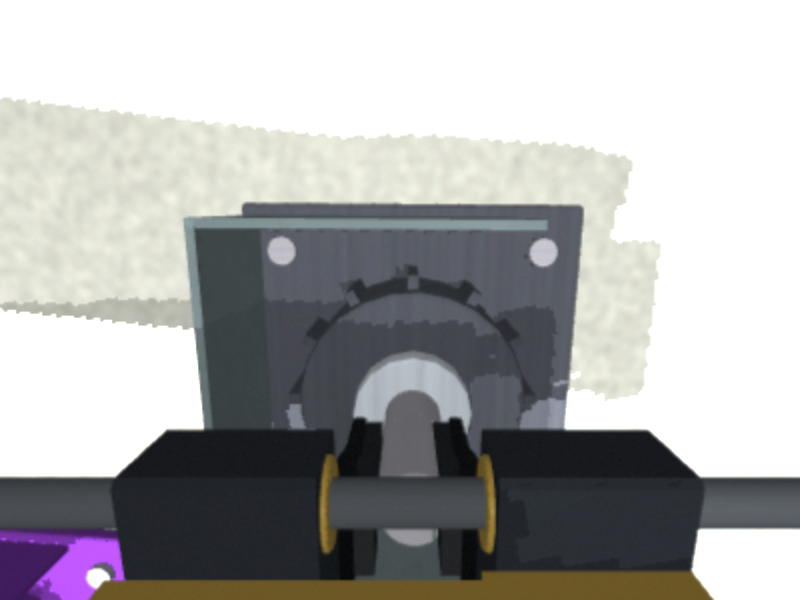

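The spindle is pinched on its flat, with the flat's pad on the open side. The guard edge (187,217)–(547,224) and the bolts at (282,250) and (543,252) give the motor's yaw.

```bash
python3 - <<'E'
from h import *
im,K,W,s=grab("wrist"); g=cv2.cvtColor(im,cv2.COLOR_BGR2GRAY)
def yaw(p,q): d=q-p; return np.degrees(np.arctan2(d[1],d[0]))
P=[]
for u,v in((120+141,20+125),(120+271.5,20+126)):
    u=int(u); r=g[v-9:v+10,u-9:u+10]; n,l,st,c=cv2.connectedComponentsWithStats((r>125).astype(np.uint8)); k=l[9,9]
    P.append(onz(K,W,(u-9+c[k][0],v-9+c[k][1]),.012)); print(st[k][4],P[-1])
print("bolts",yaw(*P))
gy=cv2.GaussianBlur(g,(3,3),0).astype(float)
def edge(us,v0,v1,z,sgn,horiz=True):
    pts=[]
    for u in us:
        col=np.diff(gy[v0:v1,u])*sgn; k=int(col.argmax())
        o=0
        if 0<k<len(col)-1:
            a,b,c=col[k-1:k+2]; o=.5*(a-c)/(a-2*b+c+1e-9)
        pts.append(onz(K,W,(u,v0+k+.5+o),z)[:2])
    pts=np.array(pts,np.float32); f=cv2.fitLine(pts,cv2.DIST_HUBER,0,.01,.01).ravel(); f*=np.sign(f[0])
    return np.degrees(np.arctan2(f[1],f[0]))
print("plate far edge",edge(range(250,400,3),116,128,.01,-1))
print("guard outer top",edge(range(222,385,3),125,133,.088,1), edge(range(222,385,3),128,138,.088,-1))
E
```

```text
136 [ 0.50128693 -0.0169243   0.012     ]
136 [ 0.61446619 -0.04078168  0.012     ]
bolts -11.903282321254428
plate far edge -11.814712
guard outer top -11.915285 -11.866814
```

Request:
play_rows(increments="0 0 0.007 0.0003 -0.001 0 0;0 0 0.007 0.0003 -0.001 0 0;0 0 0.007 0.0003 -0.001 0 0;0 0 0.007 0.0003 -0.001 0 0")

```text
time: 10.15
ee_pos: [0.5455, -0.0833, 0.0999]
eef_rot: [0.777, 0.629, 0.0, 0.001]
ft_force: [1.8, -6.1, -3.5]
width: 0.0158
grip_force: 20.0
```

```bash
python3 - <<'E'
from h import *
s=read_state(); print(s["width"],s["ft_force"],s["torque"],s["ee_pos"]); goto([.5454,-.083,.1],-11.9,s)
E
```

```text
0.01584349567625183 [ 1.80097404 -6.09602908 -3.49330505] [-1.22358813 -0.15472653  0.0570264 ] [ 0.54546892 -0.08330826  0.0999469 ]
inc [ 0.0016  0.0009 -0.002 ] [ 0.0003 -0.0001 -0.0001] yaw now -12.02
```

Request:
play_rows(increments="0 0 0 -0.0013 0.0004 0 0;0 0 0 -0.0013 0.0004 0 0;0 0 0 -0.0013 0.0004 0 0.6;0 0 0 -0.0013 0.0004 0 0.6;0 0 0 -0.0013 0.0004 0 0.6;0 0 0 -0.0013 0.0004 -0.05 0.6;0 0 0 -0.0013 0.0004 -0.1 0.8;0 0 0 -0.0013 0.0004 -0.15 1")

```text
time: 10.95
ee_pos: [0.5446, -0.0839, 0.2519]
eef_rot: [0.777, 0.629, -0.0, -0.0]
ft_force: [1.1, -1.2, 0.0]
width: 0.0558
grip_force: 0.0
```

```bash
python3 - <<'E'
from h import *
s=read_state(); print(s["width"],s["ft_force"],s["ee_pos"],s["joint_positions"][-1])
# finger axis along collar y -> tool yaw 25+90 or 25-90 
goto([.581,.287,.22],-65,s); goto([.581,.287,.22],115,s)
E
```

```text
0.05576463241868074 [ 1.05302225 -1.215372    0.04468087] [ 0.54461483 -0.08389719  0.25187799] -0.04579675381478826
inc [-3.000e-04  1.000e-04  9.243e-01] [ 0.3703 -0.0418  0.0319] yaw now -12.04
inc [-1.0000e-04 -3.0000e-04 -2.2173e+00] [ 0.3703 -0.0418  0.0319] yaw now -12.04
```

Request:
play_rows(increments="0 0 0.924 0.37 -0.042 0.012 1;0 0 0.924 0.37 -0.042 0.012 1;0 0 0.924 0.37 -0.042 0.012 1;0 0 0.924 0.37 -0.042 0.012 1;0 0 0.924 0.37 -0.042 0.012 1;0 0 0.924 0.37 -0.042 0.012 1;0 0 0.924 0.37 -0.042 0.012 1;0 0 0.924 0.37 -0.042 0.012 1")

```text
time: 11.75
ee_pos: [0.5801, 0.2914, 0.2375]
eef_rot: [0.976, 0.217, -0.0, -0.001]
ft_force: [-0.1, -0.4, 0.9]
width: 0.0869
grip_force: 0.0
```

```bash
python3 - <<'E'
from h import *
im,K,W,s=grab("wrist"); im,K,W,s=grab("wrist"); cv2.imwrite("pics/w4.png",im)
print(s["ee_pos"],proj(K,W,[.581,.287,.024]),proj(K,W,[.607,.299,.012])); goto([.581,.287,.005],-65,s)
cv2.imwrite("pics/w4v.png",np.clip(cv2.resize(im[100:250,220:420],(800,600),interpolation=cv2.INTER_CUBIC)*1.0,0,255).astype(np.uint8))
E
```

```text
[0.57888813 0.29740823 0.23639363] [332.25874248 181.32680088] [332.48747267 159.20440481]
inc [-0.0032  0.0007  0.0096] [-0.0024  0.011   0.2314] yaw now -64.45
```

View pics/w4v.png

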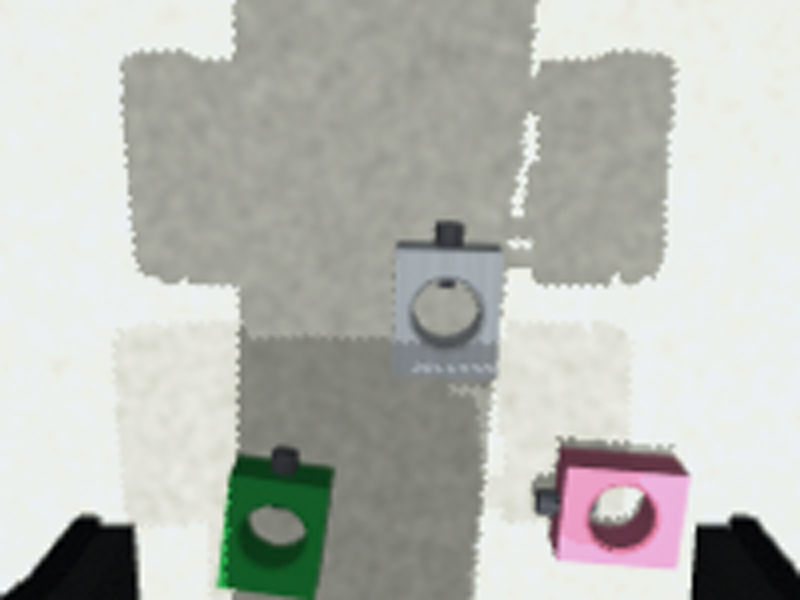

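The collar's top face has corners near crop (397,248), (502,249), (497,379) and (392,377). The bore centre is at (447,311) and the screw at (449,232) is at the top. Green and pink sit clear of it.

```bash
python3 - <<'E'
from h import *
im,K,W,s=grab("wrist"); f=lambda a,b,z=.024:onz(K,W,(220+(a+.5)/4-.5,100+(b+.5)/4-.5),z)[:2]
A,B,C,D=[f(*p) for p in((397,248),(502,249),(497,379),(392,377))]
print(np.round([A,B,C,D],4),"dims",np.linalg.norm(A-B),np.linalg.norm(B-C),"c",np.mean([A,B,C,D],0),"bore",f(447.5,311))
x=(A-D)+(B-C); y=(A-B)+(D-C); print(np.degrees([np.arctan2(x[1],x[0]),np.arctan2(-y[0],y[1])]))
h=f(450,222,.017); b=f(447.5,311); print("head",h,np.degrees(np.arctan2(*(h-b)[::-1])))
goto([*b,.2],-65,s)
E
```

```text
[[0.5977 0.3112]
 [0.6126 0.2793]
 [0.5717 0.2606]
 [0.5567 0.2937]] dims 0.03518569952161063 0.044917800766764104 c [0.58466588 0.28620473] bore [0.58576176 0.28653598]
[23.80292086 24.72079538]
head [0.61252837 0.29843894] 23.974433721651163
inc [-0.0017  0.0014  0.0092] [0.0028 0.0096 0.0364] yaw now -64.48
```

```bash
python3 - <<'E'
from h import *
goto([.585,.2864,.06],-65.9)
E
```

```text
inc [-0.0001  0.0013  0.0212] [0.0031 0.0054 0.1769] yaw now -64.69
```

Request:
play_rows(increments="0 0.001 0.021 0.003 0.0054 0.05 1;0 0.001 0.021 0.003 0.0054 0.1 0.8;0 0.001 0.021 0.003 0.0054 0.15 0.75;0 0.001 0.021 0.003 0.0054 0.177 0.75;0 0.001 0.021 0.003 0.0054 0.177 0.75;0 0.001 0.021 0.003 0.0054 0.177 0.75;0 0.001 0.021 0.003 0.0054 0.177 0.75;0 0.001 0.021 0.003 0.0054 0.177 0.75")

```text
time: 12.7
ee_pos: [0.5874, 0.2836, 0.0634]
eef_rot: [0.978, 0.206, 0.002, -0.001]
ft_force: [0.8, -0.2, -0.3]
width: 0.0653
grip_force: 0.0
```

```bash
python3 - <<'E'
from h import *
s=read_state(); print(s["ee_pos"],s["width"],s["ft_force"]); goto([.585,.2864,.004],-65.9)
E
```

```text
[0.58741957 0.28357165 0.06337041] 0.06528871713455744 [ 0.84165925 -0.18638578 -0.30958194]
inc [-0.0006 -0.0045 -0.005 ] [-0.0013 -0.0035  0.0594] yaw now -66.19
```

Request:
play_rows(increments="0 -0.003 -0.005 -0.0013 -0.0035 0.03 0.75;0 -0.003 -0.005 -0.0013 -0.0035 0.055 0.75;0 -0.003 -0.005 -0.0013 -0.0035 0.058 0.75;0 -0.003 -0.005 -0.0013 -0.0035 0.058 0.75;0 -0.003 -0.005 -0.0013 -0.0035 0.058 0.75")

```text
time: 13.2
ee_pos: [0.5848, 0.2862, 0.0049]
eef_rot: [0.978, 0.209, 0.0, -0.0]
ft_force: [0.2, 0.5, 0.1]
width: 0.0651
grip_force: 0.0
```

```bash
python3 - <<'E'
from h import *
s=read_state(); print(s["ee_pos"],s["width"],s["ft_force"]); goto([.585,.2864,.004],-65.9)
E
```

```text
[0.58475678 0.28620065 0.0049486 ] 0.06513740121429104 [0.1741     0.466299   0.06856725]
inc [-0.0003 -0.0006 -0.0001] [ 0.0003 -0.0001  0.0009] yaw now -65.91
```

Well aligned, so I'll close on it.

Request:
play_rows(increments="0 0 0 0 0 0 0.5;0 0 0 0 0 0 0.35;0 0 0 0 0 0 0.2;0 0 0 0 0 0 0.2;0 0 0 0 0 0 0.2;0 0 0 0 0 0 0.2", grip_force=30)

```text
time: 13.8
ee_pos: [0.5835, 0.2862, 0.0032]
eef_rot: [0.978, 0.209, -0.001, 0.0]
ft_force: [-1.3, 1.4, 1.8]
width: 0.0355
grip_force: 30.0
```

Request:
play_rows(increments="0 0 0 0 0 -0.04 0.2;0 0 0 0 0 -0.09 0.2;0 0 0 0 0 -0.14 0.2;0 0 0 0 0 -0.18 0.2;0 0 0 0 0 -0.2 0.2;0 0 0 0 0 -0.2 0.2;0 0 0 0 0 -0.2 0.2")

```text
time: 14.5
ee_pos: [0.5836, 0.2859, 0.2021]
eef_rot: [0.978, 0.209, -0.001, 0.0]
ft_force: [-1.1, 0.6, -2.1]
width: 0.0355
grip_force: 30.0
```

```bash
python3 - <<'E'
from h import *
im,K,W,s=grab("wrist"); cv2.imwrite("pics/w5.png",im); print(s["ee_pos"],s["width"],s["ft_force"],s["grip_force"])
p=s["ee_pos"]; print(proj(K,W,p+[0,0,.02]))
cv2.imwrite("pics/w5v.png",np.clip(cv2.resize(im[200:400,190:450],(780,600),interpolation=cv2.INTER_CUBIC)*1.5,0,255).astype(np.uint8))
goto([.5474,-.0833,.2],-101.95,s)
E
```

```text
[0.58361109 0.28588898 0.20210594] 0.03545510258270436 [-1.08902279  0.64507603 -2.05401485] 29.999744379892945
[325.23513777 259.08221848]
inc [0.0008 0.0027 0.6294] [-0.1839  0.3222  0.0026] yaw now -65.89
```

View pics/w5v.png

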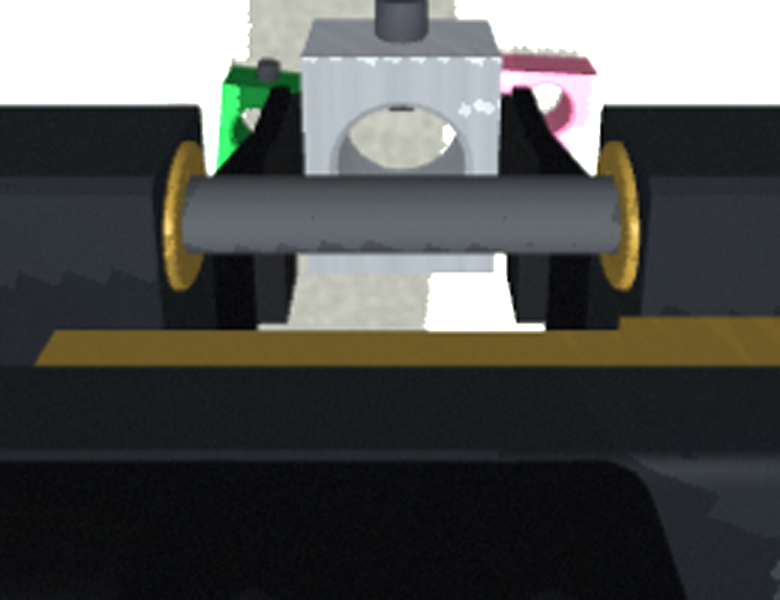

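The collar is held square by its y faces with the screw pointing up-image. The top face's edges are at crop y=57 and y=272, and the bore centre is at x≈402. From these I'll work out its offset in the grip.

```bash
python3 - <<'E'
from h import *
import json
im,K,W,s=grab("wrist")
T=np.eye(4);T[:3,:3]=R.from_quat(s["eef_rot"]).as_matrix();T[:3,3]=s["ee_pos"]
M=np.linalg.inv(T)@W   # camera->tool
def tp(a,b,z):
    return onz(K,M,(190+(a+.5)/3-.5,200+(b+.5)/3-.5),z)
for z in(-.0200,-.0205): print([np.round(tp(a,b,z),4).tolist() for a,b in((303,57),(500,57),(310,272),(494,272),(402,105))])
E
```

```text
[[0.0239, -0.0187, -0.02], [0.0239, 0.0167, -0.02], [-0.0201, -0.0187, -0.02], [-0.0201, 0.017, -0.02], [0.0147, -0.0009, -0.02]]
[[0.0241, -0.0186, -0.0205], [0.0241, 0.0166, -0.0205], [-0.0197, -0.0186, -0.0205], [-0.0197, 0.0169, -0.0205], [0.0149, -0.0009, -0.0205]]
```

```bash
python3 - <<'E'
from h import *
goto([.5454,-.0829,.19],-101.95)
E
```

```text
inc [0.0019 0.0047 0.6295] [-0.1849  0.3211  0.012 ] yaw now -65.88
```

Request:
play_rows(increments="0 0.002 0.1 -0.023 0.04 0 0.2;0 0.002 0.2 -0.046 0.08 0 0.2;0 0.002 0.3 -0.069 0.12 0 0.2;0 0.002 0.4 -0.092 0.16 0.002 0.2;0 0.002 0.5 -0.115 0.2 0.005 0.2;0 0.002 0.6 -0.138 0.24 0.01 0.2;0 0.002 0.629 -0.161 0.28 0.01 0.2;0 0.002 0.629 -0.1849 0.321 0.012 0.2")

```text
time: 15.4
ee_pos: [0.5452, -0.0839, 0.1901]
eef_rot: [0.995, -0.104, -0.001, 0.0]
ft_force: [1.2, 0.1, -1.2]
width: 0.0359
grip_force: 30.0
```

Request:
play_rows(increments="0 0 0 0 0 0 0.2;0 0 0 0 0 0 0.2;0 0 0 0 0 0 0.2;0 0 0 0 0 0 0.2;0 0 0 0 0 0 0.2;0 0 0 0 0 0 0.2")

```text
time: 16.0
ee_pos: [0.5464, -0.0818, 0.1912]
eef_rot: [0.995, -0.103, 0.0, 0.0]
ft_force: [0.1, -0.2, -0.7]
width: 0.0358
grip_force: 30.0
```

```bash
python3 - <<'E'
from h import *
s=read_state(); print(s["ee_pos"],s["width"],s["ft_force"]); goto([.5454,-.0829,.15],-101.95)
E
```

```text
[ 0.54637478 -0.08175603  0.19123056] 0.03584552701402804 [ 0.13999329 -0.19895963 -0.69846746]
inc [ 0.0005 -0.0001  0.0016] [-0.0007  0.0013  0.0412] yaw now -101.86
```

Request:
play_rows(increments="0 0 0.001 -0.0007 0.0013 0.02 0.2;0 0 0.001 -0.0007 0.0013 0.038 0.2;0 0 0.001 -0.0007 0.0013 0.041 0.2;0 0 0.001 -0.0007 0.0013 0.041 0.2;0 0 0.001 -0.0007 0.0013 0.041 0.2;0 0 0.001 -0.0007 0.0013 0.041 0.2")

```text
time: 16.6
ee_pos: [0.5459, -0.0837, 0.1512]
eef_rot: [0.995, -0.104, 0.001, 0.0]
ft_force: [0.9, -0.5, -1.1]
width: 0.0359
grip_force: 30.0
```

```bash
python3 - <<'E'
from h import *
s=read_state(); print(s["ee_pos"],s["width"],s["ft_force"]); goto([.5454,-.0829,.15],-101.95)
im,K,W,s=grab("wrist"); cv2.imwrite("pics/w6.png",im); read_state()
cv2.imwrite("pics/w6v.png",np.clip(cv2.resize(im[200:300,250:400],(780,520),interpolation=cv2.INTER_CUBIC)*1.5,0,255).astype(np.uint8))
E
```

```text
[ 0.5458759  -0.08366874  0.15123648] 0.03588412447667314 [ 0.88608175 -0.54929148 -1.14893663]
inc [ 0.0001 -0.0015 -0.0005] [-0.0006 -0.0007  0.0012] yaw now -101.98
```

View pics/w6v.png

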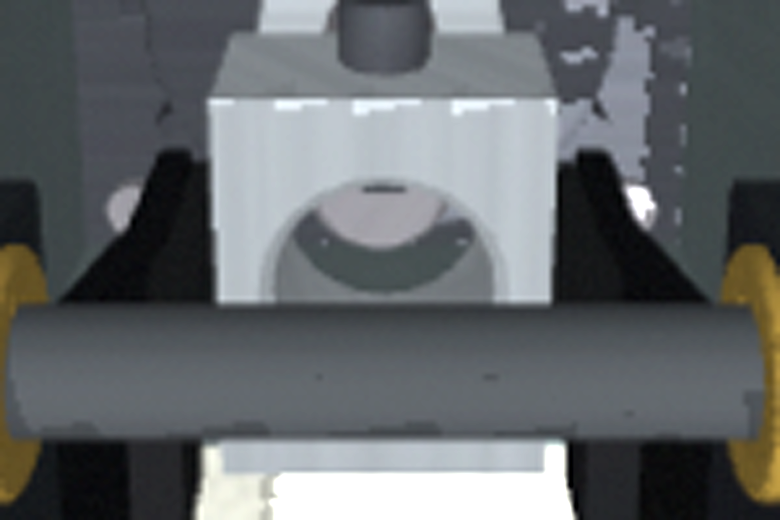

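Through the bore the spindle top is centred side to side: spindle x≈381, bore x≈383–385. The spindle's back edge is at y≈247 and the lower rim's back edge is at y≈292, so I'll check the fore-aft offset.

```bash
python3 - <<'E'
from h import *
im,K,W,s=grab("wrist")
T=np.eye(4);T[:3,:3]=R.from_quat(s["eef_rot"]).as_matrix();T[:3,3]=s["ee_pos"]
M=np.linalg.inv(T)@W
tp=lambda a,b,z: np.round(onz(K,M,(250+(a+.5)/5.2-.5,200+(b+.5)/5.2-.5),z),4)
zt=s["ee_pos"][2]-.14
print("bottom rim back",tp(383,292,.0033),"sides",tp(295,235,.0033),tp(475,235,.0033))
print("spindle top back",tp(381,247,zt),"sides",tp(318,205,zt),tp(443,205,zt))
print("bore top front",tp(383,180,-.0205),"top face edges",tp(383,100,-.0205),tp(383,470,-.0205)); print(s["ee_pos"]); goto([.5454,-.0829,.15],-101.95,s)
E
```

```text
bottom rim back [-0.0102 -0.0008  0.0033] sides [-0.0025 -0.0117  0.0033] [-0.0025  0.0106  0.0033]
spindle top back [-0.0077 -0.001   0.0111] sides [-0.0019 -0.0092  0.0111] [-0.0018  0.007   0.0111]
bore top front [ 0.0145 -0.0008 -0.0205] top face edges [ 0.0234 -0.0008 -0.0205] [-0.0201 -0.0008 -0.0205]
[ 0.54580932 -0.08362721  0.15113481]
inc [ 0.     -0.0014 -0.0005] [-0.0006 -0.0006  0.0011] yaw now -101.98
```

Request:
play_rows(increments="0 0 0 -0.0007 -0.0004 0 0.2;0 0 0 -0.0007 -0.0004 0.003 0.2;0 0 0 -0.0007 -0.0004 0.006 0.2;0 0 0 -0.0007 -0.0004 0.009 0.2;0 0 0 -0.0007 -0.0004 0.012 0.2;0 0 0 -0.0007 -0.0004 0.015 0.2;0 0 0 -0.0007 -0.0004 0.015 0.2;0 0 0 -0.0007 -0.0004 0.015 0.2")

```text
time: 17.5
ee_pos: [0.5447, -0.0832, 0.1353]
eef_rot: [0.995, -0.104, 0.0, 0.0]
ft_force: [0.2, -0.4, -1.6]
width: 0.0362
grip_force: 30.0
```

Request:
play_rows(increments="0 0 0 0.0002 0 0.003 0.2;0 0 0 0.0002 0 0.006 0.2;0 0 0 0.0002 0 0.009 0.2;0 0 0 0.0002 0 0.012 0.2;0 0 0 0.0002 0 0.012 0.2;0 0 0 0.0002 0 0.012 0.2")

```text
time: 18.1
ee_pos: [0.5449, -0.0832, 0.1233]
eef_rot: [0.995, -0.104, 0.0, 0.0]
ft_force: [0.6, -0.9, -1.2]
width: 0.0355
grip_force: 30.0
```

```bash
python3 - <<'E'
from h import *
s=read_state(); print(s["ee_pos"],s["width"],s["ft_force"],s["torque"]); goto([.5454,-.0829,.1065],-101.9)
E
```

```text
[ 0.5448825  -0.08323034  0.12328509] 0.03549225160369533 [ 0.57815438 -0.87380096 -1.15160022] [0.00016553 0.1461193  0.0143169 ]
inc [ 0.0006 -0.0001 -0.0016] [ 0.0004 -0.0004  0.0168] yaw now -101.99
```

Request:
play_rows(increments="0 0 0 0 0 0.004 0.2;0 0 0 0 0 0.008 0.2;0 0 0 0 0 0.012 0.2;0 0 0 0 0 0.015 0.2;0 0 0 0 0 0.0168 0.2;0 0 0 0 0 0.0168 0.2;0 0 0 0 0 0.0168 0.2;0 0 0 0 0 0.0168 0.2")

```text
time: 18.9
ee_pos: [0.545, -0.0832, 0.1067]
eef_rot: [0.995, -0.104, 0.0, 0.0]
ft_force: [-0.2, -0.5, -1.5]
width: 0.0358
grip_force: 30.0
```

Request:
play_rows(increments="0 0 0 -0.0005 0 0 0.2;0 0 0 -0.001 0 0 0.2;0 0 0 -0.001 0 0 0.2;0 0 0 -0.001 0 0 0.2")

```text
time: 19.3
ee_pos: [0.5439, -0.0829, 0.1066]
eef_rot: [0.995, -0.104, 0.0, 0.0]
ft_force: [0.7, 0.0, -1.0]
width: 0.0356
grip_force: 30.0
```

Request:
play_rows(increments="0 0 0 -0.0005 0 0 0.2;0 0 0 -0.001 0 0 0.2;0 0 0 -0.001 0 0 0.2;0 0 0 -0.001 0 0 0.2")

```text
time: 19.7
ee_pos: [0.543, -0.0828, 0.1066]
eef_rot: [0.995, -0.104, 0.0, 0.0]
ft_force: [0.4, -0.3, -2.4]
width: 0.0358
grip_force: 30.0
```

Request:
play_rows(increments="0 0 0 -0.0004 0 0 0.2;0 0 0 -0.0008 0 0 0.2;0 0 0 -0.0008 0 0 0.2;0 0 0 -0.0008 0 0 0.2")

```text
time: 20.1
ee_pos: [0.5429, -0.0827, 0.1067]
eef_rot: [0.995, -0.104, 0.001, 0.0]
ft_force: [4.7, -1.8, -3.5]
width: 0.0355
grip_force: 30.0
```

Request:
play_rows(increments="0 0 0 -0.0004 0 0 0.2;0 0 0 -0.0008 0 0 0.2;0 0 0 -0.0008 0 0 0.2;0 0 0 -0.0008 0 0 0.2")

```text
time: 20.5
ee_pos: [0.5428, -0.0827, 0.1069]
eef_rot: [0.995, -0.104, 0.002, 0.001]
ft_force: [8.3, -1.9, -6.6]
width: 0.0355
grip_force: 30.0
```

Request:
play_rows(increments="0 0 0 0.0005 0 0 0.2;0 0 0 0.0005 0 0 0.2;0 0 0 0.0005 0 0 0.2;0 0 0 0.0005 0 0 0.2;0 0 0 0.0005 0 0 0.2;0 0 0 0.0005 0 0 0.2;0 0 0 0.0005 0 0 0.2;0 0 0 0.0005 0 0 0.2")

```text
time: 21.3
ee_pos: [0.5429, -0.0827, 0.1068]
eef_rot: [0.995, -0.104, 0.001, 0.0]
ft_force: [5.2, -1.4, -4.9]
width: 0.0357
grip_force: 30.0
```

```bash
python3 - <<'E'
from h import *
im,K,W,s=grab("wrist")
print(s["ee_pos"],s["ft_force"],s["torque"],s["grip_force"],s["width"]); goto([.543,-.0828,.1065],-101.9,s)
T=np.eye(4);T[:3,:3]=R.from_quat(s["eef_rot"]).as_matrix();T[:3,3]=s["ee_pos"]
# collar top-face +x edge tilt in tool frame
M=np.linalg.inv(T)@W; g=cv2.GaussianBlur(cv2.cvtColor(im,cv2.COLOR_BGR2GRAY),(3,3),0).astype(float)
P=[]
for u in range(295,354,2):
    c=np.diff(g[212:228,u]); k=int(c.argmax()); P.append(onz(K,M,(u,212+k+.5),-.0205)[:2])
f=cv2.fitLine(np.array(P,np.float32),cv2.DIST_HUBER,0,.01,.01).ravel(); print("edge angle vs tool y deg",np.degrees(np.arctan(f[0]/f[1])),"at x",f[2])
E
```

```text
[ 0.54287587 -0.08273834  0.10680977] [ 5.20208187 -1.40638942 -4.85096575] [-0.35659564 -1.12438881  0.01047223] 29.9996183719486 0.03573808415654127
inc [ 0.0006 -0.0025 -0.0015] [0.0001 0.     0.0003] yaw now -101.99
edge angle vs tool y deg 0.016717799 at x 0.023602707
```

```bash
python3 -c "
from bench import *
print(close_job())"
```

```text
the job is handed in; nothing more can be done
None
```

I turned the spindle's flat to face the open side and handed the job in still holding the collar over it; by my readings it is level, about mid-flat, with the screw tip pressed on the flat at roughly 5 N (the last look at the fit was just before lowering; the hand-in gave no verdict).

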